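Dress a worn whetstone under its swing clip

TASK

The worn whetstone must be dressed before the knives are sharpened. Swing the spring clip round its screw onto the end of the stone until it meets its stop pin, letting it ride slowly up over the stone's edge without forcing it; then rub the small dressing block once along the stone, from where it stands near the clip right up to the end stop, pressing down steadily with about a kilo's weight (10 N, never as much as 20 N) all the way through the hollow. Leave the block standing on the stone by the end stop and swing the clip right back clear of the stone, so that the stone, still lying in its seat, can be lifted out to rinse; leave the other things on the worktop where they are.

Things in the scene. Friction and masses are not known exactly. Their poses are not given: they have to be found in the camera images.
- holder: Whetstone holder: pale bamboo base 92 (x) x 280 (y) mm, top face 16 mm above the worktop, on rubber feet; does not move. Origin under the centre of the base, z up, y along its length, x away from the robot at yaw 0. The stone lies on it against an end stop (-y end) and a 9 mm high rail on its +x side (face at x = 33); the -x side and the +y end, where the clip's pillar stands, are open.
- whetstone: Grey whetstone, 64 (x) x 180 (y) x 24 mm, 0.55 kg, loose in the holder; axes as the holder's, origin at the centre of its underside, at x = 0, y = -22 mm on the base's top. Its top is worn hollow lengthwise in one smooth curve: 24 mm thick at both ends, some millimetres less at the middle.
- dresser: Dressing block: grey rectangular stone block, 30 (x) x 44 (y) x 38 mm high, 0.12 kg, loose; origin at the centre of its underside. It starts standing on the whetstone, 24 to 34 mm from the stone's middle towards the clip (leaning with the hollow by about 2 degrees), roughly parallel to the stone.
- clip: Spring clip: steel leaf 15 mm wide on a screw. It turns stiffly about the vertical screw and stays where left: from clear (pointing to the holder's -x, off the base) counter-clockwise from above to on (pointing to its -y, at 90 degrees, against the stop pin). Origin on the screw at leaf height; leaf along its -x. The leaf also flexes upward as a spring (about 5 N on the stone).
- stop_pin (a point): Top of the 5 mm steel stop pin beside the clip's pillar, 49 mm above the worktop, at x = -8, y = 96 mm in the holder.
- end_stop (a point): Top centre of the inner face of the wooden end stop, 32 mm above the worktop, at x = 0, y = -113 mm in the holder: 8 mm lower than the stone's end.
- clip_pivot (a point): Axis of the clip's screw at the height of the leaf (46 mm above the worktop), at x = -18, y = 118 mm in the holder.
- clip_stud (a point): Centre of the top of the clip's finger stud: upright steel pin 12 mm across, 20 mm tall above the leaf, 48 mm from the screw axis, top 67 mm above the worktop (1.5 mm more with the clip on). Push it from the side, or cage it between slightly open fingers and ease them upward as it climbs the edge (about 2 mm), or their friction holds the leaf down; 5 to 12 N moves it over the edge.
- clip_shoe (a point): Lowest point of the clip's round domed nylon shoe (24 mm across), 68 mm from the screw axis. When clear it hangs 2 to 3 mm lower than the stone's top, so it must climb the stone's -x edge. With the clip on it lies 14 mm in from that edge and 18 mm in from the stone's +y end.
- spice_jar_1: Spice jar 41 mm across, 105 mm tall, behind the holder; leave alone. Origin at the centre of its underside.
- spice_jar_2: Spice jar 41 mm across, 105 mm tall, behind the holder; leave alone. Origin at the centre of its underside.
- tin: Food tin 75 mm across, 58 mm tall, at the right; leave alone. Origin under its centre.
- apple: Apple, 74 mm, behind and left of the holder; leave alone. Origin under its centre.
- orange: Orange, 75 mm, at the right; leave alone. Origin under its centre.
- teaspoon: Teaspoon 130 mm long lying at the right front; leave alone. Origin under its centre.
Things that resemble listed ones, but are neither listed nor needed, are in the scene too. There is more than one size of the dresser; the job needs the larger.

How it is judged:
On the way, in this order (a step that is already met when the one before it is completed fails the run):
1. the clip is swung onto the stone's end, up to its stop pin (x of clip_shoe in the frame of holder above -0.0235 m), for 0.2 s.
2. with the clip on, the block is pressed onto the stone where it stands near the clip (x of clip_shoe in the frame of holder above -0.0235 m and contact force between dresser and whetstone above 6 N and y of dresser in the frame of whetstone between 0.014 and 0.05 m), for 0.15 s.
3. still pressed, it passes the middle of the hollow (x of clip_shoe in the frame of holder above -0.0235 m and contact force between dresser and whetstone above 6 N and y of dresser in the frame of whetstone between -0.022 and 0.006 m), for 0.15 s.
4. still pressed, it reaches the end by the stop (x of clip_shoe in the frame of holder above -0.0235 m and contact force between dresser and whetstone above 6 N and y of dresser in the frame of whetstone between -0.085 and -0.055 m), for 0.15 s.
At the end, for the whole second after the job is handed in: clip swung clear (shoe at least 50 mm to the -x side of the holder's centre line); block upright (within 7 degrees) on the stone, its centre 45 mm or more from the stone's middle towards the end stop; stone in its seat, within 6 mm of where it was; all at rest (x of clip_shoe in the frame of holder below -0.05 m and y of dresser in the frame of whetstone below -0.045 m and z of dresser in the frame of whetstone between 0.016 and 0.028 m and angle between dresser's own z axis and vertical below 0.12 rad and distance of whetstone from where it was at the start of the episode below 0.006 m and linear speed of each of dresser, whetstone below 0.02 m/s); the robot touches nothing.
It fails at once if the clip is forced against the stone (more than 20 N between them), which chips its edge (contact force between clip and whetstone above 20 N).
It fails at once if the block is pressed on the stone with more than 20 N (contact force between dresser and whetstone above 20 N).
It fails at once if the stone is shoved out of its seat (more than 10 mm) (distance of whetstone from where it was at the start of the episode above 0.01 m).
It fails at once if one of the other things on the worktop is moved more than 25 mm (distance of any of spice_jar_1, spice_jar_2, tin, apple, orange, teaspoon from where it was at the start of the episode above 0.025 m).
It also fails if it takes over 70 s, if anything falls off the work surface, if the arm or the gripper's body presses on something with over 40 N, if the wrist force passes 120 N, or if a joint passes its speed limit or range.

ROBOT

A 7-joint arm with a two-finger parallel gripper is mounted at the origin on a cart in front of the work surface, level with it; the furniture and walls round the work are solid. World frame = base frame: x ahead of the robot, y to its left, z up, the work surface at z = 0. Lengths are in m, angles in rad, forces in N, time in s.
With the tool pointing down it reaches from about 0.4 to 0.925 m from the base axis. Payload 4.1 kg.
Tool frame: the origin (TCP) lies at the very end of the fingers, on their centre line; the grasp point (between the pads) lies 19 mm behind it; z points along the fingers, y is the line along which they close (so a half turn about z gives the same grasp; the last joint's range is limited). The gripper opens to 85 mm and grips with 20 to 120 N. Pads are 22 mm wide; open, the fingers measure 114 mm over their backs; the gripper's body (76 mm by 85 mm) begins 54 mm behind the grasp point. The pads swing forward as they close: fully open they stand 13 mm farther back than shut.
Start: joints at [-1.377, 0.398, 0.045, 1.537, -0.019, 1.207, -0.051], TCP at [0.188, 0.622, 0.231] pointing down, gripper open.
Joint ranges: [-2.82, 2.82], [-0.49, 2.23], [-1.37, 1.46], [0, 2.46], [-1.36, 4.5], [0.23, 2], [-2.94, 2.94]. Speed limits (rad/s): [2.57, 2.57, 3.14, 3.14, 3.14, 3.14, 3.14].

INTERFACE

Orientations are given as a 3x3 rotation matrix whose columns are the frame's x, y, z axes.
In Python, from rig import robot gives the robot as it stands.
- The arm moves only by the tool drive_tool, never from a script. Its argument "moves" is a list of rows, each an object with "offset": the shift along the tool's x, y, z in mm, a list of three; "turn": the turn, a rotation vector about the tool's x, y, z in degrees, a list of three. A call has 1 to 20 rows; each row shifts and turns the commanded pose from where the row before left it, along the tool's axes as they then stand; what a row does not reach is not made up. A row lasts 1/10 s, in which the tool goes at most 50 mm and 8.59 degrees, less where a joint would pass 70% of its speed; a pose out of reach is approached as far as the arm can. A call is refused whole if a number of a shift passes 50 or a number of a turn 8.59, either way. A call with a gripper value outside its range is refused whole. "claw" is the gripper command: -1 is fully open, 1 is shut, values between are in proportion, set as the call begins (left out, the last holds). The fingers move at their own pace and stop on an object; "squeeze" is the grip in N (left out, the last holds). Time passes only in rows, so rows that do not move let the fingers close. It gives the time, the measured TCP pose, the force, the opening and the grip force at its end, in the units of the state.
- robot.read_state(): the state, without advancing time (a new reading comes with each control period).
- robot.get_image(name): name is "side" or "top"; returns a dict with "image" (480x640x3 uint8, red, green, blue), "range_z" (480x640 float32, m along the optical axis (not along the pixel's ray), 0 where there is no reading), "vertical_fov" (degrees; the focal length in pixels is half the picture's height over the tangent of half this angle, whatever the lens; pixels are square), "cx", "cy" (the principal point, pixels), "k1" (the pictures are not rectified: a ray, as slopes to the right and down, at radius r is drawn at 1 + k1 r^2 times it, then the intrinsics apply), "xyz" and "attitude" of the camera in the world. Camera axes: x right, y down, z forward; pixel columns grow to the right and rows downward; lengths in m; the calibration is good to about 2 mm. A picture is of the moment at which its call begins.
- robot.sign_off(): hands the job in; it is judged then, once.
Trained networks look in a picture, given as the dict that the camera call returned (one of the last four; its "shot" number tells which), for a name from the list of things; names that differ only in an ending like _2 or _b are one class to them, and where a whole thing is asked for, a point or a joint stands for the part that bears it (a point fixed in the world has none). Each returns a list of dicts, best first, with "score" (0 to 1); they miss things now and then, are a little off and sometimes report something else, mostly with a low value. They report only what shows in the picture. A call takes as long as a camera call. They do not tell look-alikes from the thing itself.
- robot.boxes_of(thing, picture): "rect" ([centre column, centre row, width, height] in pixels, round what is visible of it).
- robot.masks_of(thing, picture): "region" (480x640 bool, what is visible of it) and "rect" ([centre column, centre row, width, height] in pixels, round what is visible of it).
- robot.mark_of(thing, picture): "uv" ([column, row] in pixels: a listed point, or the origin of a listed thing).
The state is a dict: "time_s": time; "joint_pos": joint angles; "qvel": joint speeds; "effort": joint torques, N m; "eef_pos": TCP position; "tcp_rot": TCP orientation; "contact_force": force on the tool from outside, world axes, zero at the start; "moment": the same for the moment, N m; "width": opening from 0.0 (shut) to 1.0 (fully open); "grasp_force": force on a finger pad.
Only numpy, scipy, OpenCV 4.12 (cv2) and the standard library are available. Lean on these libraries where they do the work, as an engineer would, in place of code of your own. Each camera call takes 0.05 s, during which the arm holds its last target. There are 200 camera calls.

## Working session

There is one attempt and no reset: what is moved stays moved. The work goes in short steps, Python scripts to look and compute and a tool call to move; the robot and the scene stay as the last step left them, time stands still between calls to the robot, and variables do not carry over. Pictures are saved under pics/ and viewed, at most 10 in all, crops included, and the job is handed in when it is done.

Besides the shell and the picture viewer there is one more tool, called after "Emit:" as name(argument=value, ...), one argument or row to a line, values as JSON. drive_tool: Moves the arm, as the interface text tells. Its arguments: {"type":"object","properties":{"moves":{"type":"array"},"claw":{"type":"number"},"squeeze":{"type":"number"}},"required":["moves"]}

```bash
mkdir -p pics; ls
cat > h.py <<'E'
import numpy as np, cv2
from rig import robot
def K(p):
    f=240/np.tan(np.radians(p["vertical_fov"])/2); return f
def slopes(p,uv):
    f=K(p); d=(np.array(uv,float)-[p["cx"],p["cy"]])/f
    s=d.copy()
    for _ in range(20): s=d/(1+p["k1"]*(s**2).sum(-1,keepdims=True))
    return s
def onz(p,uv,z):
    s=slopes(p,uv); r=np.array(p["attitude"])@np.append(s,1); o=np.array(p["xyz"])
    return o+r*(z-o[2])/r[2]
def cloud(p):
    v,u=np.mgrid[:480,:640]; s=slopes(p,np.stack([u,v],-1).astype(float))
    z=p["range_z"]; c=np.concatenate([s*z[...,None],z[...,None]],-1)
    return c@np.array(p["attitude"]).T+np.array(p["xyz"])
E
python3 - <<'E'
from h import *
for n in("top","side"):
    p=robot.get_image(n); cv2.imwrite(f"pics/{n}0.png",p["image"][...,::-1])
    print(n,p["vertical_fov"],p["k1"],np.round(p["xyz"],3),np.round(p["attitude"],2).tolist())
    X=cloud(p)
    for t in["holder","whetstone","dresser","clip"]:
        for m in robot.masks_of(t,p)[:3]:
            q=X[m["region"]&(p["range_z"]>0)]
            print(t,round(m["score"],2),np.round(m["rect"]),m["region"].sum(),np.round(np.median(q,0),3),np.round(np.percentile(q,98,axis=0),3) )
    for t,z in[("stop_pin",.049),("end_stop",.032),("clip_pivot",.046),("clip_stud",.067),("clip_shoe",.038),("holder",0),("dresser",.038)]:
        for m in robot.mark_of(t,p)[:2]: print(t,round(m["score"],2),np.round(m["uv"],1),np.round(onz(p,m["uv"],z),4))
print(robot.read_state())
E
```

```text
pics
top 48.74804600118969 -0.026394134965637712 [ 0.385 -0.044  1.049] [[0.02, -0.98, 0.17], [-1.0, -0.03, -0.03], [0.03, -0.17, -0.98]]
holder 0.87 [258. 245. 147.  87.] 3408 [0.552 0.101 0.017] [0.631 0.165 0.052]
whetstone 0.97 [270. 231.  94.  52.] 2865 [ 0.573 -0.003  0.037] [0.615 0.094 0.043]
whetstone 0.5 [203. 266.  20.  48.] 378 [0.493 0.131 0.048] [0.535 0.148 0.069]
dresser 0.82 [253. 231.  26.  24.] 423 [0.562 0.035 0.074] [0.58  0.056 0.077]
dresser 0.48 [283. 306.  15.  16.] 152 [ 0.427 -0.019  0.027] [ 0.436 -0.005  0.03 ]
dresser 0.37 [422. 287.  44.  43.] 1415 [ 0.47  -0.284  0.055] [ 0.504 -0.253  0.06 ]
clip 0.68 [202. 267.  21.  49.] 413 [0.495 0.132 0.048] [0.536 0.15  0.069]
stop_pin 0.96 [208.8 244. ] [0.5392 0.1219 0.049 ]
stop_pin 0.28 [195.  251.3] [0.5245 0.1472 0.049 ]
end_stop 0.86 [315.6 220.5] [ 0.5944 -0.0809  0.032 ]
clip_pivot 0.59 [200.3 249.1] [0.5294 0.138  0.046 ]
clip_stud 0.76 [200.4 270.8] [0.4858 0.1316 0.067 ]
clip_stud 0.68 [370.3 336.7] [ 0.3732 -0.1846  0.067 ]
clip_shoe 0.67 [206.1 284.2] [0.4636 0.1245 0.038 ]
clip_shoe 0.6 [255.4 233
[... 1163 characters left out ...]
687468, -0.05068427]), 'qvel': array([-0.00220714,  0.00062085,  0.00054908, -0.00144947,  0.00188959,
        0.00019272,  0.00193349]), 'effort': array([-4.65017620e-04, -4.75038815e+01,  1.36274781e+00, -2.54512292e+01,
        1.14827891e-02,  9.73163187e-04,  1.73357341e-05]), 'eef_pos': array([0.18758552, 0.62238822, 0.2313597 ]), 'tcp_rot': array([[-9.57466197e-01,  2.88545455e-01,  3.38381715e-05],
       [ 2.88545457e-01,  9.57466185e-01,  1.56901145e-04],
       [ 1.28742072e-05,  1.59991393e-04, -9.99999987e-01]]), 'contact_force': array([-0.47796268,  0.26565523, -0.22851577]), 'moment': array([0.01012997, 0.02851034, 0.00555915]), 'grasp_force': 0.0, 'width': 0.9961675292879664}
```

Run:
```python
from h import *
p=robot.get_image("top"); X=cloud(p); I=p["image"]
def rect(n,q):
    r=cv2.minAreaRect((q[:,:2]*1000).astype(np.float32)); print(n,len(q),np.round(r[0],1),np.round(r[1],1),round(r[2],2),"z",np.round(np.percentile(q[:,2],[5,50,95]),4))
R=p["range_z"]>0
w=robot.masks_of("whetstone",p)[0]["region"]&R; d=robot.masks_of("dresser",p)[0]["region"]&R
q=X[w]; rect("stone",q[(q[:,2]>.03)&(q[:,2]<.048)])
q=X[d]; rect("dresser top",q[q[:,2]>.068])
h=robot.masks_of("holder",p)[0]["region"]&R
q=X[(h|w|d)]; rect("holder",q[q[:,2]>.010])
c=robot.masks_of("clip",p)[0]["region"]&R; q=X[c]; s=q[q[:,2]>.060]; rect("stud",s); print(s.mean(0)); l=q[(q[:,2]>.042)&(q[:,2]<.055)]; rect("leaf",l)
m=(X[...,2]>.06)&R&(X[...,0]>.44)&(X[...,0]<.54)&(X[...,1]>.09)&(X[...,1]<.17); print("stud",m.sum(),X[m].mean(0) if m.any() else 0, np.percentile(X[m],[2,98],axis=0))
A=cv2.resize(I[190:330,170:330],(800,700))[:600]
cv2.imwrite("pics/c1.png",A[...,::-1])
for t in["spice_jar_1","tin","apple","orange","teaspoon"]:
    for b in robot.masks_of(t,p)[:2]:
        q=X[b["region"]&R]; print(t,round(b["score"],2),np.round(np.median(q,0),3))
```

```text
stone 2551 [574.    8.4] [ 65.4 180. ] 11.55 z [0.0331 0.0371 0.041 ]
dresser top 354 [564.8  34.9] [30.7 42.1] 10.28 z [0.071  0.0742 0.0769]
holder 6574 [545.6  25.1] [141.9 280.4] 11.49 z [0.0138 0.0335 0.0715]
stud 39 [483.9 128.2] [10.4 11.7] 54.31 z [0.0627 0.0665 0.0689]
[0.48371622 0.12837429 0.06639093]
leaf 364 [495.8 131.5] [87.  23.3] 14.23 z [0.044  0.0475 0.0523]
stud 39 [0.48371622 0.12837429 0.06639093] [[0.47835755 0.12324087 0.06115127]
 [0.48933892 0.13422383 0.07136666]]
spice_jar_1 0.69 [0.69  0.033 0.102]
spice_jar_1 0.59 [ 0.693 -0.034  0.103]
tin 0.85 [ 0.47  -0.284  0.055]
apple 0.71 [0.734 0.151 0.063]
orange 0.73 [ 0.601 -0.28   0.056]
orange 0.34 [ 0.693 -0.034  0.103]
teaspoon 0.72 [ 0.379 -0.173  0.005]
```

View pics/c1.png

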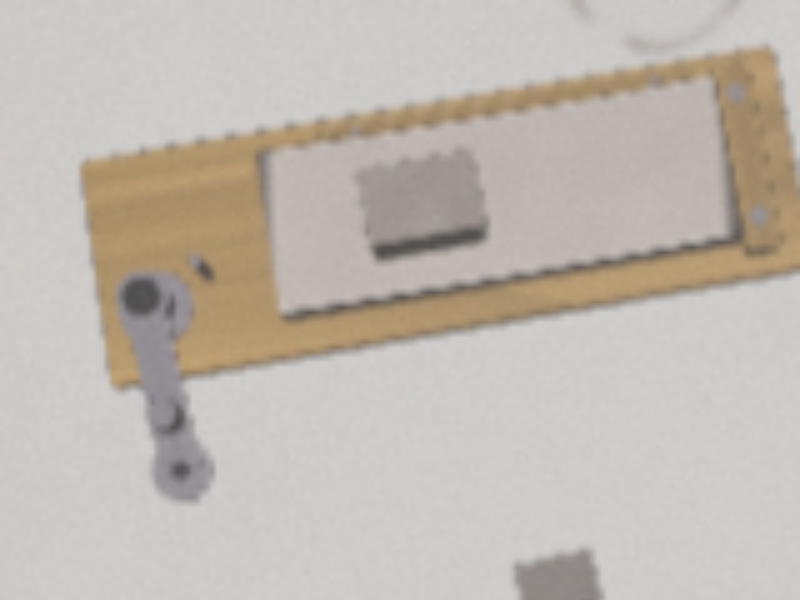

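View pics/side0.png

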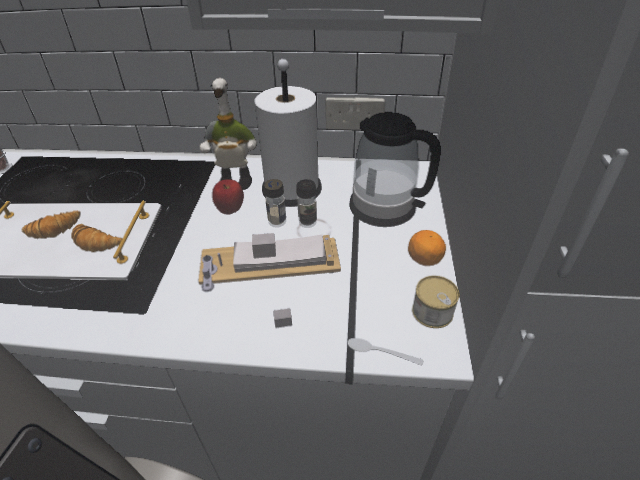

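Emit:
drive_tool(
  moves=[
    {"offset": [-28.4,-25.8,0]},
    {"offset": [-28.4,-25.8,0]},
    {"offset": [-28.4,-25.8,0]},
    {"offset": [-28.4,-25.8,0]},
    {"offset": [-28.4,-25.8,0]},
    {"offset": [-28.4,-25.8,0]},
    {"offset": [-28.4,-25.8,0]},
    {"offset": [-28.4,-25.8,0]},
    {"offset": [-28.4,-25.8,0]},
    {"offset": [-28.4,-25.8,0]},
    {"offset": [-28.4,-25.8,0]},
    {"offset": [-28.4,-25.8,0]},
    {"offset": [-28.4,-25.8,0]},
    {"offset": [-28.4,-25.8,0]},
    {"offset": [-28.4,-25.8,0]},
    {"turn": [0,0,8]},
    {"turn": [0,0,8]},
    {"turn": [0,0,8]},
    {"turn": [0,0,8]},
    {"turn": [0,0,8]},
  ],
  claw=0.48,
)

```text
$.moves[0]: bad value
```

Emit:
drive_tool(
  moves=[
    {"turn": [0,0,8]},
    {"turn": [0,0,8]},
    {"turn": [0,0,8]},
    {"turn": [0,0,8]},
    {"turn": [0,0,8]},
    {"turn": [0,0,8]},
    {"turn": [0,0,8]},
    {"turn": [0,0,8]},
    {"turn": [0,0,8]},
    {"turn": [0,0,8]},
    {"turn": [0,0,8]},
    {"turn": [0,0,8]},
    {"turn": [0,0,8]},
    {"turn": [0,0,2],"offset": [0,0,40]},
    {"offset": [0,0,50]},
    {"offset": [0,0,40]},
    {"offset": [0,0,0]},
  ],
)

```text
$.moves[0]: bad value
```

Emit:
drive_tool(
  moves=[
    {"offset": [-28.4,-25.8,0],"turn": [0,0,0]},
    {"offset": [-28.4,-25.8,0],"turn": [0,0,0]},
    {"offset": [-28.4,-25.8,0],"turn": [0,0,0]},
    {"offset": [-28.4,-25.8,0],"turn": [0,0,0]},
    {"offset": [-28.4,-25.8,0],"turn": [0,0,0]},
    {"offset": [-28.4,-25.8,0],"turn": [0,0,0]},
    {"offset": [-28.4,-25.8,0],"turn": [0,0,0]},
    {"offset": [-28.4,-25.8,0],"turn": [0,0,0]},
    {"offset": [-28.4,-25.8,0],"turn": [0,0,0]},
    {"offset": [-28.4,-25.8,0],"turn": [0,0,0]},
    {"offset": [-28.4,-25.8,0],"turn": [0,0,0]},
    {"offset": [-28.4,-25.8,0],"turn": [0,0,0]},
    {"offset": [-28.4,-25.8,0],"turn": [0,0,0]},
    {"offset": [-28.4,-25.8,0],"turn": [0,0,0]},
    {"offset": [-28.4,-25.8,0],"turn": [0,0,0]},
    {"offset": [0,0,0],"turn": [0,0,8]},
    {"offset": [0,0,0],"turn": [0,0,8]},
    {"offset": [0,0,0],"turn": [0,0,8]},
    {"offset": [0,0,0],"turn": [0,0,8]},
    {"offset": [0,0,0],"turn": [0,0,8]},
  ],
  claw=0.48,
)

```text
time_s: 3.7
eef_pos: [0.4838, 0.1289, 0.2315]
tcp_rot: [[-0.543, 0.84, 0.0], [0.84, 0.543, 0.0], [0.0, 0.0, -1.0]]
contact_force: [-0.1, -0.4, -0.2]
width: 0.259
grasp_force: 0.0
```

Emit:
drive_tool(
  moves=[
    {"offset": [0,0,0],"turn": [0,0,8]},
    {"offset": [0,0,0],"turn": [0,0,8]},
    {"offset": [0,0,0],"turn": [0,0,8]},
    {"offset": [0,0,0],"turn": [0,0,8]},
    {"offset": [0,0,0],"turn": [0,0,8]},
    {"offset": [0,0,0],"turn": [0,0,8]},
    {"offset": [0,0,0],"turn": [0,0,8]},
    {"offset": [0,0,0],"turn": [0,0,8]},
    {"offset": [0,0,0],"turn": [0,0,8]},
    {"offset": [0,0,0],"turn": [0,0,8]},
    {"offset": [0,0,0],"turn": [0,0,8]},
    {"offset": [0,0,0],"turn": [0,0,8]},
    {"offset": [0,0,0],"turn": [0,0,8]},
    {"offset": [0,0,45],"turn": [0,0,2]},
    {"offset": [0,0,45],"turn": [0,0,0]},
    {"offset": [0,0,40],"turn": [0,0,0]},
    {"offset": [0,0,0],"turn": [0,0,0]},
  ],
)

```text
time_s: 5.4
eef_pos: [0.4795, 0.1277, 0.0971]
tcp_rot: [[0.955, 0.296, -0.01], [0.296, -0.955, -0.005], [-0.011, 0.002, -1.0]]
contact_force: [-0.7, -0.3, 0.6]
width: 0.258
grasp_force: 0.0
```

Run:
```python
from h import *
for n in("top","side"):
    p=robot.get_image(n); I=p["image"]
    c=(slice(180,310),slice(130,290)) if n=="top" else (slice(190,310),slice(130,290))
    A=cv2.resize(I[c],None,fx=3.75,fy=3.75,interpolation=cv2.INTER_CUBIC)
    cv2.imwrite(f"pics/{n}1.png",A[...,::-1])
a=cv2.imread("pics/top1.png");b=cv2.imread("pics/side1.png")
cv2.imwrite("pics/both1.png",cv2.resize(np.vstack([a,b]),None,fx=.64,fy=.64))
```

```text
(no output)
```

View pics/both1.png

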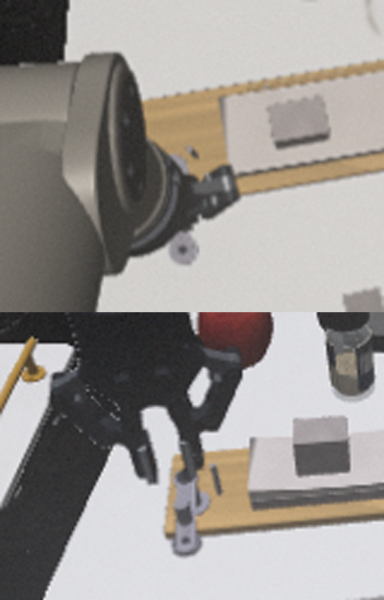

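Run:
```python
from h import *
s=robot.read_state(); print(s["time_s"],s["eef_pos"],np.round(s["tcp_rot"],4).tolist(),s["joint_pos"],s["qvel"].round(3))
```

```text
5.5 [0.48414282 0.12875926 0.1018555 ] [[0.9552, 0.2959, -0.0], [0.2959, -0.9552, -0.0005], [-0.0001, 0.0004, -1.0]] [-0.8716096   0.33717886  0.62897094  2.0363787  -0.26230859  0.84641199
 -1.36425303] [-0.008 -0.039  0.016 -0.04  -0.001 -0.005  0.003]
```

Emit:
drive_tool(
  moves=[
    {"offset": [0,0,15],"turn": [0,0,0]},
    {"offset": [0,0,10],"turn": [0,0,0]},
    {"offset": [0,0,8],"turn": [0,0,0]},
    {"offset": [0,0,8],"turn": [0,0,0]},
    {"offset": [0,0,6],"turn": [0,0,0]},
    {"offset": [0,0,0],"turn": [0,0,0]},
    {"offset": [0,0,0],"turn": [0,0,0]},
  ],
)

```text
time_s: 6.2
eef_pos: [0.4839, 0.1289, 0.0544]
tcp_rot: [[0.955, 0.296, 0.0], [0.296, -0.955, 0.0], [0.0, 0.0, -1.0]]
contact_force: [-0.2, 0.3, 0.5]
width: 0.258
grasp_force: 0.0
```

```bash
cat > plan.py <<'E'
import numpy as np
# rows along an arc about pivot: r, start/end stud angle (deg), n rows, dz (up, mm) per row, from given pose
def arc(piv,r,a0,a1,n,p0,t0,up=0):
    p=np.array(p0,float);t=t0;rows=[]
    for k in range(1,n+1):
        a=np.radians(a0+(a1-a0)*k/n); q=np.array(piv)+r*np.array([np.cos(a),np.sin(a)]); tt=np.degrees(a)+90
        c,s=np.cos(np.radians(t)),np.sin(np.radians(t)); d=q-p
        rows.append((round(float(d@[-s,c]),1),round(float(d@[c,s]),1),-up,round(((t-tt)+180)%360-180,2))); p=q;t=tt
    return rows
E
python3 - <<'E'
from h import *; from plan import arc
s=robot.read_state(); print(s["eef_pos"],s["contact_force"])
t=np.degrees(np.arctan2(s["tcp_rot"][1,1],s["tcp_rot"][0,1])); print(t)
print(arc((528.5,142),48,197,237,20,s["eef_pos"][:2]*1000,t))
E
```

```text
[0.48391735 0.12886375 0.05436431] [-0.18968992  0.25698771  0.45747777]
-72.77863565769782
[(-1.5, 2.1, 0, np.float64(-1.78)), (0.0, 1.7, 0, np.float64(-2.0)), (0.0, 1.7, 0, np.float64(-2.0)), (0.0, 1.7, 0, np.float64(-2.0)), (0.0, 1.7, 0, np.float64(-2.0)), (0.0, 1.7, 0, np.float64(-2.0)), (0.0, 1.7, 0, np.float64(-2.0)), (0.0, 1.7, 0, np.float64(-2.0)), (0.0, 1.7, 0, np.float64(-2.0)), (0.0, 1.7, 0, np.float64(-2.0)), (0.0, 1.7, 0, np.float64(-2.0)), (0.0, 1.7, 0, np.float64(-2.0)), (0.0, 1.7, 0, np.float64(-2.0)), (0.0, 1.7, 0, np.float64(-2.0)), (0.0, 1.7, 0, np.float64(-2.0)), (0.0, 1.7, 0, np.float64(-2.0)), (0.0, 1.7, 0, np.float64(-2.0)), (0.0, 1.7, 0, np.float64(-2.0)), (0.0, 1.7, 0, np.float64(-2.0)), (0.0, 1.7, 0, np.float64(-2.0))]
```

Emit:
drive_tool(
  moves=[
    {"offset": [-1.5,3.3,0],"turn": [0,0,-4]},
    {"offset": [0,3.3,0],"turn": [0,0,-4]},
    {"offset": [0.1,3.3,0],"turn": [0,0,-4]},
    {"offset": [0.1,3.3,0],"turn": [0,0,-4]},
    {"offset": [0.1,3.3,0],"turn": [0,0,-4]},
    {"offset": [0.1,3.3,0],"turn": [0,0,-4]},
    {"offset": [0.1,3.3,0],"turn": [0,0,-4]},
    {"offset": [0.1,3.3,0],"turn": [0,0,-4]},
    {"offset": [0.1,3.3,0],"turn": [0,0,-4]},
    {"offset": [0.1,3.3,0],"turn": [0,0,-4]},
    {"offset": [0.1,3.3,0],"turn": [0,0,-4]},
    {"offset": [0.1,3.3,0],"turn": [0,0,-4]},
  ],
)

```text
time_s: 7.4
eef_pos: [0.5067, 0.0992, 0.0545]
tcp_rot: [[0.416, 0.909, -0.002], [0.909, -0.416, 0.0], [-0.001, -0.002, -1.0]]
contact_force: [-2.4, -0.9, 1.1]
width: 0.258
grasp_force: 0.8
```

Run:
```python
from h import *; from plan import arc
s=robot.read_state(); print(s["eef_pos"],s["contact_force"])
t=np.degrees(np.arctan2(s["tcp_rot"][1,1],s["tcp_rot"][0,1])); print(t)
d=s["eef_pos"][:2]*1000-[528.5,142]; print(np.hypot(*d),np.degrees(np.arctan2(d[1],d[0]))%360)
p=robot.get_image("side")
for k in("clip_stud","clip_shoe"):
  for m in robot.mark_of(k,p)[:2]: print(k,m["score"],m["uv"],onz(p,m["uv"],.067 if k=="clip_stud" else .044))
A=cv2.resize(p["image"][200:310,150:310],None,fx=4,fy=4,interpolation=cv2.INTER_CUBIC)
cv2.imwrite("pics/s2.png",A[...,::-1])
```

```text
[0.50668879 0.09922123 0.05445185] [-2.38176045 -0.86939656  1.1236781 ]
-24.61169532713177
48.01824086965892 242.98475917732378
clip_stud 0.68 [223.9, 260.6] [0.50803594 0.10007923 0.067     ]
clip_shoe 0.68 [278.8, 254.8] [0.55340837 0.00554173 0.044     ]
clip_shoe 0.59 [230.5, 278.4] [0.48541109 0.08565428 0.044     ]
```

View pics/s2.png

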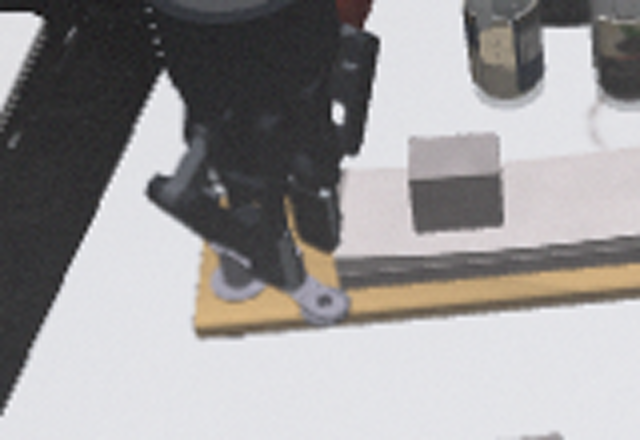

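Emit:
drive_tool(
  moves=[
    {"offset": [0,1.7,0],"turn": [0,0,-2]},
    {"offset": [0,1.7,0],"turn": [0,0,-2]},
    {"offset": [0,1.7,0],"turn": [0,0,-2]},
    {"offset": [0,1.7,0],"turn": [0,0,-2]},
    {"offset": [0,1.7,0],"turn": [0,0,-2]},
    {"offset": [0,1.7,0],"turn": [0,0,-2]},
    {"offset": [0,1.7,0],"turn": [0,0,-2]},
    {"offset": [0,0.8,0],"turn": [0,0,-1]},
    {"offset": [0,0.8,0],"turn": [0,0,-1]},
    {"offset": [0,0.8,0],"turn": [0,0,-1]},
  ],
)

```text
time_s: 8.55
eef_pos: [0.5208, 0.095, 0.0543]
tcp_rot: [[0.135, 0.991, -0.0], [0.991, -0.135, -0.0], [-0.0, -0.0, -1.0]]
contact_force: [-1.2, -0.1, -0.1]
width: 0.263
grasp_force: 0.8
```

Emit:
drive_tool(
  moves=[
    {"offset": [0,0.8,-0.2],"turn": [0,0,-1]},
    {"offset": [0,0.8,-0.2],"turn": [0,0,-1]},
    {"offset": [0,0.8,-0.2],"turn": [0,0,-1]},
    {"offset": [0,0.8,-0.2],"turn": [0,0,-1]},
  ],
)

```text
time_s: 8.95
eef_pos: [0.5242, 0.0949, 0.055]
tcp_rot: [[0.064, 0.998, -0.0], [0.998, -0.064, 0.0], [0.0, -0.0, -1.0]]
contact_force: [-1.7, -1.1, -0.8]
width: 0.258
grasp_force: 0.7
```

Emit:
drive_tool(
  moves=[
    {"offset": [0,0.8,-0.2],"turn": [0,0,-1]},
    {"offset": [0,0.8,-0.2],"turn": [0,0,-1]},
    {"offset": [0,0.8,-0.2],"turn": [0,0,-1]},
    {"offset": [0,0.8,-0.2],"turn": [0,0,-1]},
  ],
)

```text
time_s: 9.35
eef_pos: [0.5276, 0.0948, 0.056]
tcp_rot: [[-0.005, 1.0, 0.0], [1.0, 0.005, 0.0], [0.0, 0.0, -1.0]]
contact_force: [-0.2, -0.4, -0.3]
width: 0.261
grasp_force: 0.6
```

Emit:
drive_tool(
  moves=[
    {"offset": [0,0.8,-0.2],"turn": [0,0,-1]},
    {"offset": [0,0.8,-0.2],"turn": [0,0,-1]},
    {"offset": [0,0.8,-0.2],"turn": [0,0,-1]},
  ],
)

```text
time_s: 9.65
eef_pos: [0.529, 0.095, 0.0563]
tcp_rot: [[-0.058, 0.998, -0.002], [0.998, 0.058, 0.0], [0.0, -0.002, -1.0]]
contact_force: [-3.5, 1.1, -1.3]
width: 0.259
grasp_force: 1.6
```

Emit:
drive_tool(
  moves=[
    {"offset": [0,0.8,-0.2],"turn": [0,0,-1]},
    {"offset": [0,0.8,-0.2],"turn": [0,0,-1]},
    {"offset": [0,0.8,-0.2],"turn": [0,0,-1]},
  ],
)

```text
time_s: 9.95
eef_pos: [0.5298, 0.0954, 0.0563]
tcp_rot: [[-0.11, 0.994, -0.005], [0.994, 0.11, 0.0], [0.001, -0.005, -1.0]]
contact_force: [-7.0, 2.8, -0.6]
width: 0.26
grasp_force: 3.3
```

Emit:
drive_tool(
  moves=[
    {"offset": [0,0.7,-0.3],"turn": [0,0,-0.6]},
    {"offset": [0,0.7,-0.3],"turn": [0,0,-0.6]},
    {"offset": [0,0,-0.3],"turn": [0,0,0]},
  ],
)

```text
time_s: 10.25
eef_pos: [0.5332, 0.095, 0.0577]
tcp_rot: [[-0.13, 0.992, -0.001], [0.992, 0.13, -0.0], [-0.0, -0.001, -1.0]]
contact_force: [-3.8, 0.6, -2.0]
width: 0.257
grasp_force: 1.7
```

Emit:
drive_tool(
  moves=[
    {"offset": [0,0.7,-0.3],"turn": [0,0,-0.6]},
    {"offset": [0,0,-0.3],"turn": [0,0,0]},
  ],
)

```text
time_s: 10.45
eef_pos: [0.5343, 0.0948, 0.0585]
tcp_rot: [[-0.14, 0.99, -0.0], [0.99, 0.14, -0.0], [-0.0, -0.0, -1.0]]
contact_force: [-2.8, -0.0, -2.3]
width: 0.257
grasp_force: 1.6
```

Emit:
drive_tool(
  moves=[
    {"offset": [0,0.9,0],"turn": [0,0,-1]},
    {"offset": [0,0.9,0],"turn": [0,0,-1]},
    {"offset": [0,0.9,0],"turn": [0,0,-1]},
    {"offset": [0,0.9,0],"turn": [0,0,-1]},
  ],
)

```text
time_s: 10.85
eef_pos: [0.5381, 0.0952, 0.0587]
tcp_rot: [[-0.21, 0.978, 0.0], [0.978, 0.21, -0.0], [-0.0, 0.0, -1.0]]
contact_force: [-2.5, -1.7, -2.1]
width: 0.26
grasp_force: 1.5
```

Emit:
drive_tool(
  moves=[
    {"offset": [0,0.9,0],"turn": [0,0,-1]},
    {"offset": [0,0.9,0],"turn": [0,0,-1]},
    {"offset": [0,0.9,0],"turn": [0,0,-1]},
  ],
)

```text
time_s: 11.15
eef_pos: [0.5405, 0.0958, 0.0586]
tcp_rot: [[-0.26, 0.965, 0.0], [0.965, 0.26, -0.001], [-0.001, -0.0, -1.0]]
contact_force: [-2.6, -3.2, -2.2]
width: 0.26
grasp_force: 1.6
```

Emit:
drive_tool(
  moves=[
    {"offset": [0,0.9,0],"turn": [0,0,-0.5]},
    {"offset": [0,0.9,0],"turn": [0,0,-0.5]},
    {"offset": [0,0,0],"turn": [0,0,0]},
  ],
)

```text
time_s: 11.45
eef_pos: [0.5425, 0.0966, 0.0587]
tcp_rot: [[-0.276, 0.961, 0.0], [0.961, 0.276, -0.0], [-0.0, 0.0, -1.0]]
contact_force: [-1.6, -3.7, -0.4]
width: 0.259
grasp_force: 1.6
```

Run:
```python
from h import *
p=robot.get_image("side");q=robot.get_image("top")
for pp in(p,q):
 for k,z in(("clip_stud",.068),("clip_shoe",.046)):
  for m in robot.mark_of(k,pp)[:2]:
   w=onz(pp,m["uv"],z); d=w[:2]*1000-[528.5,142]; print(k,round(m["score"],2),np.round(m["uv"]),w,np.hypot(*d),np.degrees(np.arctan2(d[1],d[0]))%360)
A=cv2.resize(p["image"][200:310,170:310],None,fx=4,fy=4,interpolation=cv2.INTER_CUBIC)
B=cv2.resize(q["image"][190:300,170:310],None,fx=4,fy=4,interpolation=cv2.INTER_CUBIC)
cv2.imwrite("pics/s3.png",cv2.resize(np.vstack([A,B]),None,fx=.68,fy=.68)[...,::-1])
```

```text
clip_stud 0.8 [232. 250.] [0.53704617 0.09194114 0.068     ] 50.78313638662237 279.6882677787837
clip_stud 0.75 [279. 258.] [ 0.51995174 -0.00233794  0.068     ] 144.59084689708516 266.6106783988303
clip_shoe 0.71 [242. 261.] [0.53041118 0.07324077 0.046     ] 68.7857840728581 271.59213841029407
clip_shoe 0.28 [384. 350.] [ 0.35193079 -0.19486483  0.046     ] 380.33484750887874 242.33851782202072
clip_stud 0.56 [219. 244.] [0.53628832 0.09903216 0.068     ] 43.66799256211385 280.27385029853565
clip_shoe 0.58 [233. 246.] [0.53658102 0.07561692 0.046     ] 66.87313799259283 276.9406474633721
```

View pics/s3.png

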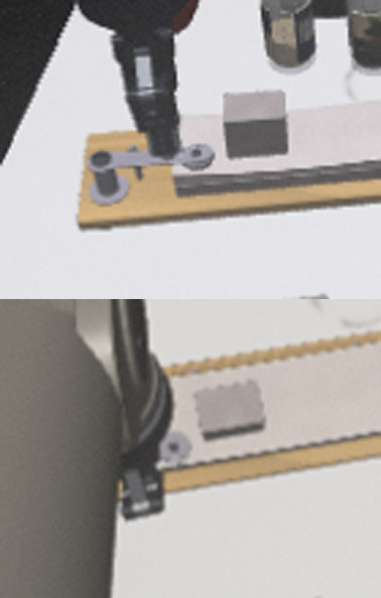

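Emit:
drive_tool(
  moves=[
    {"offset": [0,0.9,0],"turn": [0,0,0]},
    {"offset": [0,0.9,0],"turn": [0,0,0]},
    {"offset": [0,0,0],"turn": [0,0,0]},
  ],
)

```text
time_s: 12.05
eef_pos: [0.5441, 0.097, 0.0587]
tcp_rot: [[-0.276, 0.961, 0.0], [0.961, 0.276, -0.0], [-0.0, 0.0, -1.0]]
contact_force: [-2.3, -3.2, 0.7]
width: 0.258
grasp_force: 1.9
```

Emit:
drive_tool(
  moves=[
    {"offset": [0,0.9,0],"turn": [0,0,0]},
    {"offset": [0,0.9,0],"turn": [0,0,0]},
    {"offset": [0,0,0],"turn": [0,0,0]},
  ],
)

```text
time_s: 12.35
eef_pos: [0.5444, 0.0971, 0.0585]
tcp_rot: [[-0.276, 0.961, -0.003], [0.961, 0.276, -0.001], [0.0, -0.003, -1.0]]
contact_force: [-5.5, -5.0, 4.0]
width: 0.259
grasp_force: 3.3
```

Emit:
drive_tool(
  moves=[
    {"offset": [0,0.9,0],"turn": [0,0,0]},
    {"offset": [0,0,0],"turn": [0,0,0]},
    {"offset": [0,0,0],"turn": [0,0,0]},
  ],
)

```text
time_s: 12.65
eef_pos: [0.5445, 0.0971, 0.0585]
tcp_rot: [[-0.276, 0.961, -0.004], [0.961, 0.276, -0.001], [0.0, -0.005, -1.0]]
contact_force: [-7.5, -4.6, 4.6]
width: 0.258
grasp_force: 4.0
```

Emit:
drive_tool(
  moves=[
    {"offset": [0,-4,0],"turn": [0,0,0]},
    {"offset": [0,-4,0],"turn": [0,0,0]},
    {"offset": [0,0,-5],"turn": [0,0,0]},
    {"offset": [0,0,-20],"turn": [0,0,0]},
    {"offset": [0,0,-30],"turn": [0,0,0]},
    {"offset": [0,0,0],"turn": [0,0,0]},
    {"offset": [0,0,0],"turn": [0,0,0]},
  ],
)

```text
time_s: 13.35
eef_pos: [0.5401, 0.0968, 0.1148]
tcp_rot: [[-0.277, 0.961, 0.003], [0.961, 0.277, 0.002], [0.001, 0.004, -1.0]]
contact_force: [-0.2, 0.3, -0.3]
width: 0.257
grasp_force: 0.0
```

Run:
```python
from h import *
s=robot.read_state();t=np.degrees(np.arctan2(s["tcp_rot"][1,1],s["tcp_rot"][0,1])); print(s["time_s"],s["eef_pos"],s["contact_force"],t)
p=robot.get_image("side"); X=cloud(p); R=p["range_z"]>0
for m in robot.mark_of("clip_shoe",p)[:1]: print("shoe",m["uv"],onz(p,m["uv"],.042))
d=robot.masks_of("dresser",p)[0]["region"]&R; q=X[d]; q=q[q[:,2]>.068]; print(len(q),cv2.minAreaRect((q[:,:2]*1000).astype(np.float32)),np.median(q[:,2]))
# hollow profile
h=np.radians(11.5); R2=np.array([[np.cos(h),np.sin(h)],[-np.sin(h),np.cos(h)]])
w=robot.masks_of("whetstone",p)[0]["region"]&R; q=X[w]; l=(q[:,:2]*1000-[574,8.4])@R2.T
k=(abs(l[:,0])<25)&(q[:,2]>.028)&(q[:,2]<.045)&((l[:,1]<-0))
for y in range(-90,0,15):
    j=k&(l[:,1]>=y)&(l[:,1]<y+15); print(y+7,j.sum(),np.round(q[j,2].mean()*1000,2))
d=s["eef_pos"][:2]*1000
for tt in (t,10.5):
  c,sn=np.cos(np.radians(tt)),np.sin(np.radians(tt)); v=np.array([564.8,34.9])-d; print(tt,v@[-sn,c],v@[c,sn])
```

```text
13.35 [0.54009176 0.09681244 0.11481257] [-0.20212302  0.25909931 -0.26317971] 16.06240555144337
shoe [242.9, 260.4] [0.53516366 0.07324472 0.042     ]
0 ((0.0, 0.0), (0.0, 0.0), 0.0) nan
  return _methods._mean(a, axis=axis, dtype=dtype,
  ret = ret.dtype.type(ret / rcount)
Traceback (most recent call last):
IndexError: list index out of range
```

Run:
```python
from h import *
h=np.radians(11.5); R2=np.array([[np.cos(h),np.sin(h)],[-np.sin(h),np.cos(h)]])
s=robot.read_state();t=np.degrees(np.arctan2(s["tcp_rot"][1,1],s["tcp_rot"][0,1]))
for n in("side","top"):
    p=robot.get_image(n); X=cloud(p); R=p["range_z"]>0; L=(X[...,:2]*1000-[569.6,30])@R2.T; Z=X[...,2]
    B=R&(L[...,0]>-45)&(L[...,0]<20)
    j=B&(L[...,1]>80)&(L[...,1]<140)&(Z>.040)&(Z<.056); k=B&(L[...,1]>36)&(L[...,1]<66)&(Z>.0425)&(Z<.056)
    st=B&(Z>.058)&(Z<.072)&(L[...,1]>55)&(L[...,1]<85)
    for q in(j,k,st): print(n,q.sum(),np.round(np.median(L[q],0),1),np.round(np.percentile(L[q],[3,97],axis=0),1).tolist() if q.any() else 0)
    for m in robot.mark_of("clip_shoe",p)[:2]: print("shoe",round(m["score"],2),np.round(m["uv"]),(R2@(onz(p,m["uv"],.040)[:2]*1000-[569.6,30])).round(1))
    for m in robot.mark_of("clip_stud",p)[:1]: print("stud",round(m["score"],2),np.round(m["uv"]),(R2@(onz(p,m["uv"],.0685)[:2]*1000-[569.6,30])).round(1))
    q=(Z>.068)&(Z<.080)&R&(abs(L[...,0])<35)&(abs(L[...,1])<45); 
    if q.sum()>20: print("dr",q.sum(),cv2.minAreaRect((X[q][:,:2]*1000).astype(np.float32)))
    for y in range(-90,0,15):
        c=R&(abs(L[...,0])<25)&(L[...,1]+22>=y)&(L[...,1]+22<y+15)&(Z>.028)&(Z<.045); print(y+7,c.sum(),np.round(Z[c].mean()*1000,2),end="; ")
    print()
    o={"side":(200,170),"top":(190,170)}[n]
    cv2.imwrite(f"pics/{n}4.png",cv2.resize(p["image"][o[0]:o[0]+100,o[1]:o[1]+140],None,fx=5,fy=5,interpolation=cv2.INTER_CUBIC)[...,::-1])
v=np.array([564.8,34.9])-s["eef_pos"][:2]*1000
for tt in (t,10.5):
  c,sn=np.cos(np.radians(tt)),np.sin(np.radians(tt)); print(tt,v@[-sn,c],v@[c,sn])
```

```text
side 169 [-19.1 106.8] [[-25.7, 82.8], [-8.8, 125.8]]
side 108 [-20.  52.] [[-28.0, 40.6], [-7.4, 65.2]]
side 44 [-19.8  70.6] [[-22.8, 65.2], [-12.9, 76.2]]
shoe 0.6 [244. 259.] [-19.7  48.2]
stud 0.61 [232. 250.] [-20.5  66.1]
dr 282 ((564.97265625, 35.8848876953125), (30.65831756591797, 43.58073425292969), 12.297160148620605)
-83 126 39.48; -68 128 38.11; -53 130 37.07; -38 131 36.04; -23 125 35.53; -8 133 35.29; 
top 0 [nan nan] 0
top 149 [-17.9  51.4] [[-27.9, 40.0], [2.0, 64.7]]
top 0 [nan nan] 0
shoe 0.66 [237. 243.] [-17.   44.2]
shoe 0.35 [259. 169.] [121.8 -20.5]
stud 0.56 [221. 241.] [-13.2  70.2]
dr 378 ((565.1947021484375, 35.386871337890625), (29.908946990966797, 43.586849212646484), 12.856651306152344)
-83 194 39.45; -68 192 38.15; -53 194 37.07; -38 193 36.27; -23 194 35.86; -8 197 35.38; 
16.03952884605224 -66.00962642413342 8.696984212731934
10.5 -64.86180939033713 15.028439628309204
  return _methods._mean(a, axis=axis, dtype=dtype,
  ret = um.true_divide(
```

View pics/side4.png

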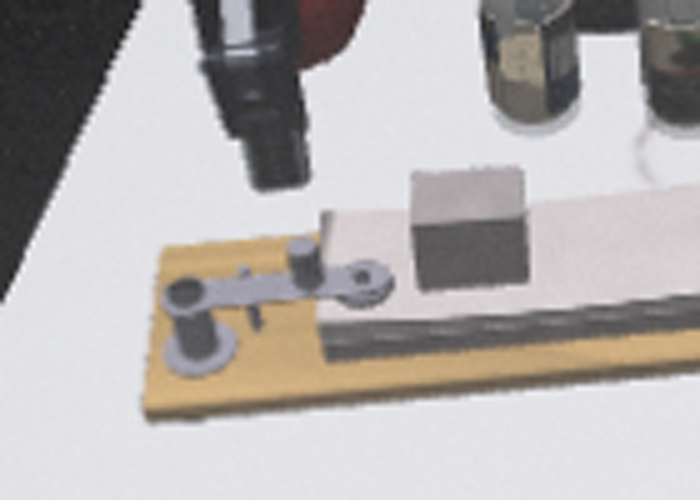

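Emit:
drive_tool(
  moves=[
    {"offset": [-22,2.3,0],"turn": [0,0,0]},
    {"offset": [-22,2.4,0],"turn": [0,0,0]},
    {"offset": [-21,2.4,0],"turn": [0,0,0]},
    {"offset": [0,0,0],"turn": [0,0,4]},
    {"offset": [0,0,0],"turn": [0,2,0]},
    {"offset": [0,0,0],"turn": [0,0,0]},
    {"offset": [0,0,0],"turn": [0,0,0]},
  ],
  claw=-0.18,
)

```text
time_s: 14.55
eef_pos: [0.5636, 0.0351, 0.1135]
tcp_rot: [[-0.208, 0.978, -0.007], [0.978, 0.208, 0.034], [0.035, -0.0, -0.999]]
contact_force: [0.4, 0.2, -0.3]
width: 0.588
grasp_force: 0.0
```

Run:
```python
from h import *
s=robot.read_state();print(s["eef_pos"],s["tcp_rot"].round(4).tolist(),s["width"])
v=np.array([.5649,.0363,.049])-s["eef_pos"]; print((s["tcp_rot"].T@v*1000).round(1))
```

```text
[0.56356226 0.03514907 0.11349075] [[-0.2079, 0.9781, -0.0073], [0.9775, 0.208, 0.0337], [0.0345, -0.0001, -0.9994]] 0.5883707248066177
[-1.4  1.6 64.5]
```

Emit:
drive_tool(
  moves=[
    {"offset": [-1.4,1.6,10],"turn": [0,0,0]},
    {"offset": [0,0,15],"turn": [0,0,0]},
    {"offset": [0,0,15],"turn": [0,0,0]},
    {"offset": [0,0,12],"turn": [0,0,0]},
    {"offset": [0,0,8],"turn": [0,0,0]},
    {"offset": [0,0,4.5],"turn": [0,0,0]},
    {"offset": [0,0,0],"turn": [0,0,0]},
  ],
)

```text
time_s: 15.25
eef_pos: [0.5646, 0.0365, 0.0484]
tcp_rot: [[-0.208, 0.978, -0.008], [0.977, 0.208, 0.034], [0.035, -0.001, -0.999]]
contact_force: [0.0, -0.0, 0.1]
width: 0.596
grasp_force: 0.0
```

Emit:
drive_tool(
  moves=[
    {"offset": [0,0,0],"turn": [0,0,0]},
    {"offset": [0,0,0],"turn": [0,0,0]},
    {"offset": [0,0,0],"turn": [0,0,0]},
    {"offset": [0,0,0],"turn": [0,0,0]},
    {"offset": [0,0,0],"turn": [0,0,0]},
    {"offset": [0,0,0],"turn": [0,0,0]},
  ],
  claw=1,
  squeeze=40,
)

```text
time_s: 15.85
eef_pos: [0.5657, 0.0365, 0.0498]
tcp_rot: [[-0.208, 0.978, -0.006], [0.977, 0.208, 0.034], [0.035, 0.002, -0.999]]
contact_force: [-0.3, -0.2, 5.0]
width: 0.349
grasp_force: 40.6
```

Emit:
drive_tool(
  moves=[
    {"offset": [0,0,0.6],"turn": [0,0,0]},
    {"offset": [0,0,0.6],"turn": [0,0,0]},
    {"offset": [0,0,0],"turn": [0,0,0]},
    {"offset": [0,0,0],"turn": [0,0,0]},
  ],
)

```text
time_s: 16.25
eef_pos: [0.5656, 0.0365, 0.0497]
tcp_rot: [[-0.208, 0.978, -0.006], [0.977, 0.208, 0.035], [0.035, 0.001, -0.999]]
contact_force: [-2.7, -0.7, 12.5]
width: 0.343
grasp_force: 41.9
```

Emit:
drive_tool(
  moves=[
    {"offset": [-1,0,-0.3],"turn": [0,-0.07,0]},
    {"offset": [-2,0,0],"turn": [0,-0.14,0]},
    {"offset": [-2,0,0],"turn": [0,-0.14,0]},
    {"offset": [-2,0,0],"turn": [0,-0.14,0]},
  ],
)

```text
time_s: 16.65
eef_pos: [0.567, 0.0339, 0.0496]
tcp_rot: [[-0.21, 0.978, -0.005], [0.977, 0.21, 0.031], [0.031, 0.002, -1.0]]
contact_force: [-1.6, 6.0, 11.1]
width: 0.344
grasp_force: 41.7
```

Emit:
drive_tool(
  moves=[
    {"offset": [-2,0,0],"turn": [0,-0.14,0]},
    {"offset": [-2,0,0],"turn": [0,-0.14,0]},
    {"offset": [-2,0,0],"turn": [0,-0.14,0]},
  ],
)

```text
time_s: 16.95
eef_pos: [0.5689, 0.0275, 0.0494]
tcp_rot: [[-0.21, 0.978, -0.002], [0.977, 0.21, 0.023], [0.023, 0.003, -1.0]]
contact_force: [-2.0, 5.6, 10.4]
width: 0.341
grasp_force: 41.4
```

Emit:
drive_tool(
  moves=[
    {"offset": [-2,0,0],"turn": [0,-0.14,0]},
    {"offset": [-2,0,0],"turn": [0,-0.14,0]},
    {"offset": [-2,0,0],"turn": [0,-0.14,0]},
    {"offset": [-2,0,0],"turn": [0,-0.14,0]},
    {"offset": [-2,0,0],"turn": [0,-0.14,0]},
  ],
)

```text
time_s: 17.45
eef_pos: [0.5711, 0.0178, 0.0493]
tcp_rot: [[-0.21, 0.978, 0.001], [0.978, 0.21, 0.011], [0.011, 0.003, -1.0]]
contact_force: [-1.6, 5.6, 10.2]
width: 0.342
grasp_force: 41.4
```

Emit:
drive_tool(
  moves=[
    {"offset": [-2,0,0],"turn": [0,-0.14,0]},
    {"offset": [-2,0,0],"turn": [0,-0.14,0]},
    {"offset": [-2,0,0],"turn": [0,-0.14,0]},
    {"offset": [-2,0,0],"turn": [0,-0.14,0]},
  ],
)

```text
time_s: 17.85
eef_pos: [0.5727, 0.0099, 0.0492]
tcp_rot: [[-0.21, 0.978, 0.003], [0.978, 0.21, 0.002], [0.001, 0.003, -1.0]]
contact_force: [-1.3, 5.2, 10.0]
width: 0.34
grasp_force: 41.4
```

Emit:
drive_tool(
  moves=[
    {"offset": [-2,0,0],"turn": [0,-0.14,0]},
    {"offset": [-2,0,0],"turn": [0,-0.14,0]},
    {"offset": [-2,0,0],"turn": [0,-0.14,0]},
    {"offset": [-2,0,0],"turn": [0,-0.14,0]},
    {"offset": [-2,0,0],"turn": [0,-0.14,0]},
    {"offset": [-2,0,0],"turn": [0,-0.14,0]},
  ],
)

```text
time_s: 18.45
eef_pos: [0.5753, -0.0016, 0.0493]
tcp_rot: [[-0.21, 0.978, 0.006], [0.978, 0.21, -0.012], [-0.013, 0.003, -1.0]]
contact_force: [-2.1, 6.2, 10.0]
width: 0.341
grasp_force: 41.4
```

Emit:
drive_tool(
  moves=[
    {"offset": [-2,0,0],"turn": [0,-0.14,0]},
    {"offset": [-2,0,0],"turn": [0,-0.14,0]},
    {"offset": [-2,0,0],"turn": [0,-0.14,0]},
    {"offset": [-2,0,0],"turn": [0,-0.14,0]},
    {"offset": [-2,0,0],"turn": [0,-0.14,0]},
    {"offset": [-2,0,0],"turn": [0,-0.14,0]},
  ],
)

```text
time_s: 19.05
eef_pos: [0.5777, -0.0132, 0.0495]
tcp_rot: [[-0.21, 0.978, 0.009], [0.977, 0.21, -0.027], [-0.028, 0.003, -1.0]]
contact_force: [-1.3, 6.4, 9.7]
width: 0.338
grasp_force: 41.5
```

Emit:
drive_tool(
  moves=[
    {"offset": [-2,0,0],"turn": [0,-0.14,0]},
    {"offset": [-2,0,0],"turn": [0,-0.14,0]},
    {"offset": [-2,0,0],"turn": [0,-0.14,0]},
    {"offset": [-2,0,0],"turn": [0,-0.14,0]},
    {"offset": [-2,0,0],"turn": [0,-0.14,0]},
    {"offset": [-2,0,0],"turn": [0,-0.14,0]},
  ],
)

```text
time_s: 19.65
eef_pos: [0.5803, -0.025, 0.0499]
tcp_rot: [[-0.21, 0.978, 0.012], [0.977, 0.21, -0.041], [-0.043, 0.003, -0.999]]
contact_force: [-1.5, 6.4, 9.6]
width: 0.341
grasp_force: 41.5
```

Emit:
drive_tool(
  moves=[
    {"offset": [-2,0,0],"turn": [0,-0.14,0]},
    {"offset": [-2,0,0],"turn": [0,-0.14,0]},
    {"offset": [-2,0,0],"turn": [0,-0.14,0]},
    {"offset": [-2,0,0],"turn": [0,-0.14,0]},
    {"offset": [-2,0,0],"turn": [0,-0.14,0]},
  ],
)

```text
time_s: 20.15
eef_pos: [0.5824, -0.0345, 0.0504]
tcp_rot: [[-0.21, 0.978, 0.015], [0.976, 0.211, -0.053], [-0.055, 0.003, -0.998]]
contact_force: [-1.1, 6.8, 10.6]
width: 0.341
grasp_force: 41.5
```

Emit:
drive_tool(
  moves=[
    {"offset": [-2,0,0],"turn": [0,-0.14,0]},
    {"offset": [-2,0,0],"turn": [0,-0.14,0]},
    {"offset": [-2,0,0],"turn": [0,-0.14,0]},
    {"offset": [-2,0,0],"turn": [0,-0.14,0]},
  ],
)

```text
time_s: 20.55
eef_pos: [0.5842, -0.0424, 0.0509]
tcp_rot: [[-0.21, 0.978, 0.017], [0.976, 0.211, -0.062], [-0.065, 0.003, -0.998]]
contact_force: [-1.9, 6.4, 9.8]
width: 0.342
grasp_force: 41.5
```

Emit:
drive_tool(
  moves=[
    {"offset": [-2,0,0],"turn": [0,-0.14,0]},
    {"offset": [-2,0,0],"turn": [0,-0.14,0]},
    {"offset": [-2,0,0],"turn": [0,-0.14,0]},
    {"offset": [-2,0,0],"turn": [0,-0.14,0]},
    {"offset": [-2,0,0],"turn": [0,-0.14,0]},
    {"offset": [-2,0,0],"turn": [0,-0.14,0]},
    {"offset": [0,0,0],"turn": [0,0,0]},
    {"offset": [0,0,0],"turn": [0,0,0]},
    {"offset": [0,0,0],"turn": [0,0,0]},
  ],
)

```text
time_s: 21.45
eef_pos: [0.5868, -0.0544, 0.0518]
tcp_rot: [[-0.21, 0.978, 0.02], [0.975, 0.211, -0.077], [-0.08, 0.003, -0.997]]
contact_force: [-1.5, 5.8, 9.6]
width: 0.343
grasp_force: 41.5
```

Emit:
drive_tool(
  moves=[
    {"offset": [0.5,0,-0.5],"turn": [0,0,0]},
    {"offset": [0.5,0,-0.6],"turn": [0,0,0]},
    {"offset": [0,0,0],"turn": [0,0,0]},
  ],
)

```text
time_s: 21.75
eef_pos: [0.5858, -0.0558, 0.0519]
tcp_rot: [[-0.208, 0.978, 0.019], [0.975, 0.209, -0.08], [-0.082, 0.002, -0.997]]
contact_force: [0.6, 4.2, 6.0]
width: 0.342
grasp_force: 40.8
```

Emit:
drive_tool(
  moves=[
    {"offset": [0,0,0],"turn": [0,0,0]},
    {"offset": [0,0,0],"turn": [0,0,0]},
    {"offset": [0,0,0],"turn": [0,0,0]},
    {"offset": [0,0,0],"turn": [0,0,0]},
  ],
  claw=-0.18,
)

```text
time_s: 22.15
eef_pos: [0.5843, -0.0578, 0.051]
tcp_rot: [[-0.207, 0.978, 0.016], [0.975, 0.208, -0.082], [-0.084, -0.001, -0.996]]
contact_force: [0.2, 0.5, 0.4]
width: 0.589
grasp_force: 0.0
```

Emit:
drive_tool(
  moves=[
    {"offset": [0,0,-10],"turn": [0,0,0]},
    {"offset": [0,0,-20],"turn": [0,0,0]},
    {"offset": [0,0,-30],"turn": [0,0,0]},
    {"offset": [0,0,-20],"turn": [0,4.5,0]},
    {"offset": [0,0,0],"turn": [0,0,0]},
    {"offset": [0,0,0],"turn": [0,0,0]},
  ],
)

```text
time_s: 22.75
eef_pos: [0.5836, -0.0515, 0.1318]
tcp_rot: [[-0.207, 0.978, 0.002], [0.978, 0.207, -0.006], [-0.006, 0.001, -1.0]]
contact_force: [-1.4, -0.0, 0.2]
width: 0.585
grasp_force: 0.0
```

Run:
```python
from h import *
h=np.radians(11.5); R2=np.array([[np.cos(h),np.sin(h)],[-np.sin(h),np.cos(h)]])
s=robot.read_state();t=np.degrees(np.arctan2(s["tcp_rot"][1,1],s["tcp_rot"][0,1])); print(s["time_s"],s["eef_pos"],t,s["tcp_rot"][:,2])
p=robot.get_image("side"); X=cloud(p); R=p["range_z"]>0; L=(X[...,:2]*1000-[574,8.4])@R2.T; Z=X[...,2]
q=(Z>.068)&(Z<.084)&R&(abs(L[...,0])<32)&(L[...,1]<-20)&(L[...,1]>-110)
print("dr",q.sum(),np.median(L[q],0),np.median(Z[q]),cv2.minAreaRect(L[q].astype(np.float32)))
st=R&(Z>.058)&(Z<.072)&(L[...,1]>77)&(L[...,1]<107)&(abs(L[...,0]+18)<20); print(st.sum(),np.median(X[st],0))
cv2.imwrite("pics/s5.png",cv2.resize(p["image"][200:320,170:370],None,fx=4,fy=4,interpolation=cv2.INTER_CUBIC)[...,::-1])
```

```text
22.75 [ 0.58363674 -0.05149499  0.13175269] 11.938943685850225 [ 0.0022038  -0.00559197 -0.99998194]
dr 295 [ -6.25428226 -63.33988466] 0.07559585415700609 ((-1.8786144256591797, -62.81376647949219), (32.166194915771484, 43.34049987792969), 2.340465784072876)
44 [0.53527265 0.09517464 0.0665322 ]
```

View pics/s5.png

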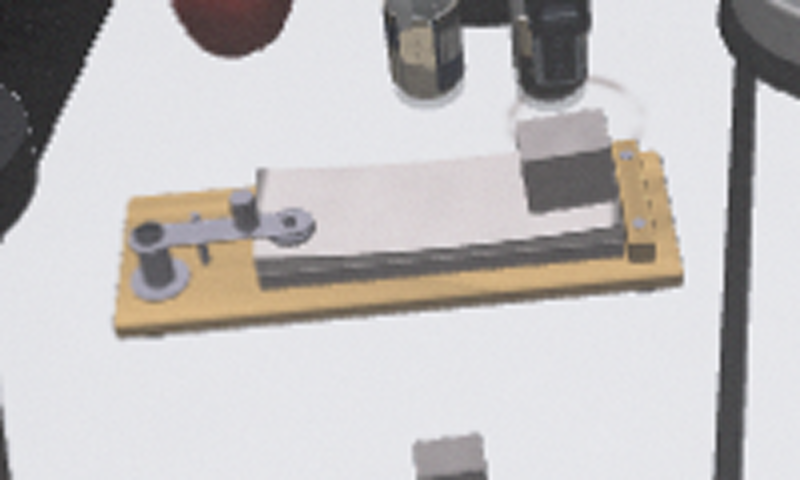

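Emit:
drive_tool(
  moves=[
    {"offset": [30,-2.6,0],"turn": [0,0,0]},
    {"offset": [31,-2.6,0],"turn": [0,0,0]},
    {"offset": [31,-2.6,0],"turn": [0,0,0]},
    {"offset": [31,-2.7,0],"turn": [0,0,0]},
    {"offset": [30,-2.7,0],"turn": [0,0,0]},
    {"offset": [0,0,20],"turn": [0,0,0]},
    {"offset": [0,0,20],"turn": [0,0,0]},
    {"offset": [0,0,0],"turn": [0,0,0]},
    {"offset": [0,0,0],"turn": [0,0,0]},
  ],
  claw=0.48,
)

```text
time_s: 23.7
eef_pos: [0.5379, 0.0961, 0.0896]
tcp_rot: [[-0.209, 0.978, -0.001], [0.978, 0.209, -0.006], [-0.006, -0.002, -1.0]]
contact_force: [0.6, -0.3, -0.0]
width: 0.257
grasp_force: 0.0
```

Emit:
drive_tool(
  moves=[
    {"offset": [0,0.7,10],"turn": [0,0,0]},
    {"offset": [0,0,8],"turn": [0,0,0]},
    {"offset": [0,0,8],"turn": [0,0,0]},
    {"offset": [0,0,6],"turn": [0,0,0]},
    {"offset": [0,0,0],"turn": [0,0,0]},
    {"offset": [0,0,0],"turn": [0,0,0]},
  ],
)

```text
time_s: 24.3
eef_pos: [0.5395, 0.0959, 0.0583]
tcp_rot: [[-0.208, 0.978, 0.001], [0.978, 0.208, -0.005], [-0.005, -0.0, -1.0]]
contact_force: [-0.1, -0.8, -0.1]
width: 0.259
grasp_force: 0.0
```

Emit:
drive_tool(
  moves=[
    {"offset": [0,-1.7,0],"turn": [0,0,2]},
    {"offset": [0,-1.7,0],"turn": [0,0,2]},
    {"offset": [0,-1.7,0],"turn": [0,0,2]},
    {"offset": [0,-1.7,0],"turn": [0,0,2]},
    {"offset": [0,-1.7,0],"turn": [0,0,2]},
    {"offset": [0,-1.7,0],"turn": [0,0,2]},
    {"offset": [0,-1.7,0],"turn": [0,0,2]},
    {"offset": [0,-1.7,0],"turn": [0,0,2]},
  ],
)

```text
time_s: 25.1
eef_pos: [0.5281, 0.0952, 0.0592]
tcp_rot: [[0.071, 0.997, 0.006], [0.997, -0.071, -0.004], [-0.004, 0.006, -1.0]]
contact_force: [3.0, -0.2, -2.5]
width: 0.259
grasp_force: 1.4
```

Emit:
drive_tool(
  moves=[
    {"offset": [0,-1.7,0],"turn": [0,0,2]},
    {"offset": [0,-1.7,0],"turn": [0,0,2]},
    {"offset": [0,-1.7,0],"turn": [0,0,2]},
    {"offset": [0,-1.7,0],"turn": [0,0,2]},
    {"offset": [0,-1.7,0],"turn": [0,0,2]},
    {"offset": [0,-1.7,0],"turn": [0,0,2]},
  ],
)

```text
time_s: 25.7
eef_pos: [0.5171, 0.0963, 0.059]
tcp_rot: [[0.277, 0.961, 0.004], [0.961, -0.277, -0.005], [-0.003, 0.005, -1.0]]
contact_force: [1.1, -0.3, -0.4]
width: 0.257
grasp_force: 0.7
```

Emit:
drive_tool(
  moves=[
    {"offset": [0.1,-3.3,0],"turn": [0,0,4]},
    {"offset": [0.1,-3.3,0],"turn": [0,0,4]},
    {"offset": [0.1,-3.3,0],"turn": [0,0,4]},
    {"offset": [0.1,-3.3,0],"turn": [0,0,4]},
    {"offset": [0.1,-3.3,0],"turn": [0,0,4]},
    {"offset": [0.1,-3.3,0],"turn": [0,0,4]},
    {"offset": [0.1,-3.3,0],"turn": [0,0,4]},
  ],
)

```text
time_s: 26.4
eef_pos: [0.497, 0.1074, 0.0589]
tcp_rot: [[0.697, 0.717, 0.003], [0.717, -0.697, -0.005], [-0.001, 0.006, -1.0]]
contact_force: [-0.1, -0.5, -0.7]
width: 0.26
grasp_force: 0.7
```

Emit:
drive_tool(
  moves=[
    {"offset": [0.1,-3.3,0],"turn": [0,0,4]},
    {"offset": [0.1,-3.3,0],"turn": [0,0,4]},
    {"offset": [0.1,-3.3,0],"turn": [0,0,4]},
    {"offset": [0.1,-3.3,0],"turn": [0,0,4]},
    {"offset": [0.1,-3.3,0],"turn": [0,0,4]},
    {"offset": [0.1,-3.3,0],"turn": [0,0,4]},
    {"offset": [0,0,0],"turn": [0,0,0]},
  ],
)

```text
time_s: 27.1
eef_pos: [0.4853, 0.1242, 0.0586]
tcp_rot: [[0.927, 0.376, 0.002], [0.376, -0.927, -0.005], [0.0, 0.005, -1.0]]
contact_force: [-0.3, -0.4, 0.8]
width: 0.259
grasp_force: 0.2
```

Back off to the middle of the gap, rise, and check.

Emit:
drive_tool(
  moves=[
    {"offset": [0,4,0],"turn": [0,0,0]},
    {"offset": [0,0,0],"turn": [0,0,0]},
    {"offset": [0,0,-15],"turn": [0,0,0]},
    {"offset": [0,0,-30],"turn": [0,0,0]},
    {"offset": [0,0,-45],"turn": [0,0,0]},
    {"offset": [0,0,-30],"turn": [0,0,0]},
    {"offset": [-40,0,0],"turn": [0,0,0]},
    {"offset": [-40,0,0],"turn": [0,0,0]},
    {"offset": [0,0,0],"turn": [0,0,0]},
    {"offset": [0,0,0],"turn": [0,0,0]},
    {"offset": [0,0,0],"turn": [0,0,0]},
  ],
)

```text
time_s: 28.2
eef_pos: [0.4133, 0.0913, 0.1787]
tcp_rot: [[0.927, 0.375, 0.003], [0.375, -0.927, -0.004], [0.001, 0.005, -1.0]]
contact_force: [-0.4, 1.1, -0.3]
width: 0.257
grasp_force: 0.0
```

Run:
```python
from h import *
h=np.radians(11.5); R2=np.array([[np.cos(h),np.sin(h)],[-np.sin(h),np.cos(h)]])
s=robot.read_state(); print(s["time_s"],s["eef_pos"],s["contact_force"])
p=robot.get_image("side"); X=cloud(p); R=p["range_z"]>0; L=(X[...,:2]*1000-[574,8.4])@R2.T; Z=X[...,2]
q=(Z>.068)&(Z<.084)&R&(abs(L[...,0])<32)&(L[...,1]<-20)&(L[...,1]>-110)
print("dr",np.median(L[q],0),np.median(Z[q]))
for k,z in(("clip_stud",.067),("clip_shoe",.038)):
  for m in robot.mark_of(k,p)[:2]: print(k,round(m["score"],2),np.round(m["uv"]),(R2@(onz(p,m["uv"],z)[:2]*1000-[569.6,30])).round(1))
cv2.imwrite("pics/s6.png",cv2.resize(p["image"][200:320,170:370],None,fx=4,fy=4,interpolation=cv2.INTER_CUBIC)[...,::-1])
```

```text
28.2 [0.41329454 0.09133787 0.17873809] [-0.44589808  1.09644477 -0.26380882]
dr [ -6.17636475 -63.43970215] 0.07553176527692218
clip_stud 0.84 [214. 271.] [-69.8  98.8]
clip_stud 0.71 [311. 222.] [ 41.3 -90.7]
clip_shoe 0.65 [215. 287.] [-83.2 101.1]
```

View pics/s6.png

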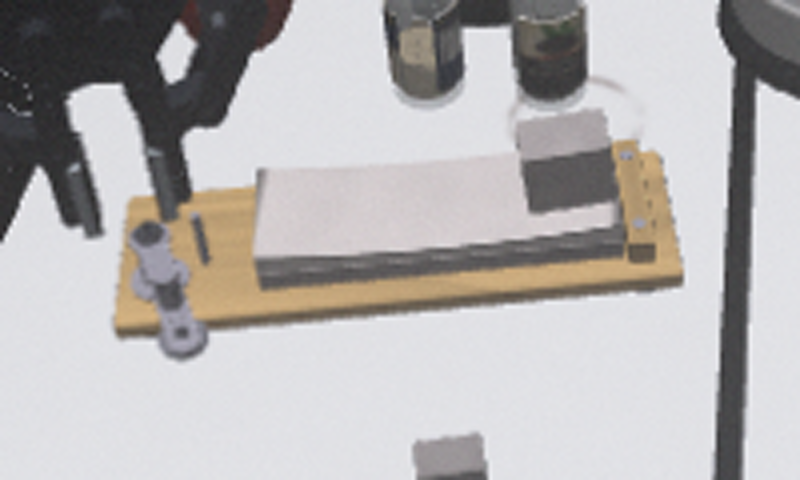

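The clip is clear of the stone (shoe at about x = -83 mm in the holder), the block stands by the end stop at stone y of about -63 mm, and the stone is still seated.

```bash
python3 -c "
from rig import robot
print(robot.sign_off())"
```

```text
the job is handed in; nothing more can be done
None
```

I handed the job in, with no verdict returned: the clip went on to its stop pin, the block was rubbed to the end stop at about 10–13 N and left standing there, and the clip was swung back clear with the stone still in its seat.

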